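Lift a sealed blister card out of the sealer and tray it

TASK

Take the sealed blister card out of the heat sealer by sliding the flat lifter under it and lifting it (no fingers on the card yet), and set it level on the two rails of the cooling stand, in line with them and centred, then draw the lifter out. Lay the lifter back flat along the middle of its rubber mat and let go; only then take the card by its two long edges with the gripper and lay it flat in the empty cardboard tray. Do not drop or throw the card, and leave the bottle, the carton and the bin of vials where they are.

Things in the scene. Friction and masses are not known exactly. Their poses are not given: they have to be found in the camera images.
- card: White flat blister card, rigid, 120 (x) x 66 (y) x 8 (z) mm, about 90 g, with low amber blisters on top (1.5 mm, look only). Origin: centre of its underside; x along its length, z up. Starts lying in the sealer with its x along the sealer's x.
- sealer: Fixed grey heat sealer. Origin: bench level under the card's place. Card's underside at z 64 mm on two ledges (x +-57); under it a slot y +-25, z 40 to 64 mm over the solid deck, open at the front (-x), entered along +x. Base x -75 to 95, y +-50. Side walls (inner y +-36) and end wall (inner x 63) rise to z 82, so fingers cannot reach the card's sides. Open lid behind, x 83 to 140, up to z 180 mm.
- lifter: Cranked flat lifter (spatula), 200 mm, 160 g, lies level. Origin: underside, mid-length; x to the blade's tip, z up. Steel blade x -10 to 100 mm, 38 wide, 3 thick (z 0 to 3). Riser at x -10, 30 wide, up to z 56. Black handle x -100 to -6, 16 wide (y), z 38 to 58; foot at x -95 down to z 0. Good grip: x -45, z 48 mm, from above, fingers closing along y. Starts on the mat.
- stand: Fixed cooling stand, open at both ends. Origin: bench level under its middle. Base plate 100 (x) x 64 (y) x 8 mm; on it two upright rails along x, 100 mm long, 4 thick, at y = +-26 mm (48 mm free between), tops at z = 52 mm. The card lies along x over both rails, its long edges overhanging by 5 mm. The lifter goes between the rails along x.
- mat: Fixed black rubber mat, 260 (x) x 120 (y) x 2 mm. Origin: centre of its underside; x along its length. The lifter belongs lying along it.
- tray: Fixed empty open cardboard tray, 152 (x) x 138 (y) mm outside, 34 mm high, walls and floor 4 mm thick. Origin: centre of its underside, at bench level; x along the longer side, which suits the card's length. It may have changed places with the vial bin.
- vialbin: Bystander: grey plastic bin 130 (x) x 110 (y) x 34 mm with four amber vials lying in it. Origin: centre of its underside.
- bottle: Bystander: white round bottle, 56 mm across, 95 mm tall. Origin: centre of its underside.
- carton: Bystander: closed carton 80 (x) x 70 (y) x 50 mm. Origin: centre of its underside.

How it is judged:
On the way, in this order (a step that is already met when the one before it is completed fails the run):
1. the card is lifted clear above the sealer's walls on the lifter, level within 0.25 rad, with no finger touching it (z of card in the frame of sealer above 0.085 m and contact force between lifter and card above 0.2 N and contact force between the fingers and card below 0.05 N and angle between card's own z axis and vertical below 0.25 rad), for 0.2 s.
2. the card lies level on the stand's two rails (within 30 mm along, 15 mm across, 0.3 rad of their line) and the lifter and fingers no longer touch it (x of card in the frame of stand between -0.03 and 0.03 m and y of card in the frame of stand between -0.015 and 0.015 m and z of card in the frame of stand between 0.047 and 0.058 m and angle between card's own z axis and vertical below 0.1 rad and angle between the x axis of card and the x axis of stand, either way round below 0.3 rad and contact force between each of lifter, the fingers and card below 0.05 N and linear speed of card below 0.03 m/s), for 0.3 s.
3. the lifter lies flat along its mat (origin within 45 mm along and 40 mm across of the mat's middle, 0.35 rad), released, while the card still lies on the stand (x of lifter in the frame of mat between -0.045 and 0.045 m and y of lifter in the frame of mat between -0.04 and 0.04 m and z of lifter in the frame of mat between -0.003 and 0.008 m and angle between lifter's own z axis and vertical below 0.08 rad and angle between the x axis of lifter and the x axis of mat, either way round below 0.35 rad and contact force between the fingers and lifter below 0.05 N and x of card in the frame of stand between -0.03 and 0.03 m and y of card in the frame of stand between -0.015 and 0.015 m and z of card in the frame of stand between 0.047 and 0.058 m and angle between card's own z axis and vertical below 0.1 rad and angle between the x axis of card and the x axis of stand, either way round below 0.3 rad and contact force between the fingers and card below 0.05 N), for 0.2 s.
4. the fingers hold the card lifted off the stand (contact force between the fingers and card above 0.5 N and z of card in the frame of stand above 0.06 m and contact force between lifter and card below 0.05 N), for 0.2 s.
At the end, for the whole second after the job is handed in: The card lies flat (0.1 rad) on the tray floor, centre within 30 mm (tray x) and 45 mm (y) of its middle, underside under 10 mm, released, at rest; the lifter lies flat and released along its mat: origin within 45 mm (x) and 40 mm (y) of its middle, 0.35 rad of its line (x of card in the frame of tray between -0.03 and 0.03 m and y of card in the frame of tray between -0.045 and 0.045 m and z of card in the frame of tray between 0 and 0.01 m and angle between card's own z axis and vertical below 0.1 rad and x of lifter in the frame of mat between -0.045 and 0.045 m and y of lifter in the frame of mat between -0.04 and 0.04 m and z of lifter in the frame of mat between -0.003 and 0.008 m and angle between lifter's own z axis and vertical below 0.08 rad and angle between the x axis of lifter and the x axis of mat, either way round below 0.35 rad and contact force between the fingers and lifter below 0.05 N and linear speed of each of card, lifter below 0.03 m/s and contact force between the fingers and card below 0.05 N); the robot touches nothing.
It fails at once if the card is thrown or dropped (faster than 1.2 m/s, a fall of about 7 cm) (linear speed of card above 1.2 m/s).
It fails at once if a bystander is moved by more than 30 mm (distance of any of vialbin, bottle, carton from where it was at the start of the episode above 0.03 m).
It also fails if it takes over 72 s, if anything falls off the work surface, if the arm or the gripper's body presses on something with over 40 N, if the wrist force passes 120 N, or if a joint passes its speed limit or range.

ROBOT

A 6-joint arm with a two-finger parallel gripper is mounted at the origin on the work surface. World frame = base frame: x ahead of the robot, y to its left, z up, the work surface at z = 0. Lengths are in m, angles in rad, forces in N, time in s.
With the tool pointing down it reaches from about 0.425 to 0.95 m from the base axis. Payload 3.5 kg.
Tool frame: the origin (TCP) lies between the finger pads; the fingertips stand 19 mm ahead of it and the grasp point (between the pads) is the TCP; z points along the fingers, y is the line along which they close (so a half turn about z gives the same grasp; the last joint's range is limited). The gripper opens to 85 mm and grips with 20 to 120 N. Pads are 22 mm wide; open, the fingers measure 114 mm over their backs; the gripper's body (76 mm by 85 mm) begins 54 mm behind the grasp point. The pads swing forward as they close: fully open they stand 13 mm farther back than shut.
Start: joints at [-0.15, 0.286, 1.577, -0, 1.279, -0.15], TCP at [0.675, 0, 0.25] pointing down, gripper open.
Joint ranges: [-2.77, 2.77], [-0.9, 2.22], [0.21, 2.48], [-1.53, 4.67], [0.24, 2.81], [-2.84, 2.84]. Speed limits (rad/s): [2.79, 2.79, 3.14, 3.14, 3.14, 3.14].

INTERFACE

Orientations are given as a unit quaternion [x, y, z, w].
In Python, from plant import monitor, eyes, ctrl gives the robot as it stands.
- The arm moves only by the shell command python3 -m handwheel 'ROWS' [FORCE]. ROWS is JSON, a list of rows, each a list of 7 numbers: the shift along the tool's x, y, z in units of 40 cm (1.0 is 40 cm), then the turn, a rotation vector about the tool's x, y, z in units of pi rad (1.0 is pi rad), then the opening, from -1 (shut) to 1 (fully open). A call has 1 to 12 rows; each row is the pose to reach, as a shift and turn from the pose commanded when the call began, along the tool's axes at that moment, turning the shorter way round; what a row does not reach only later rows make up. A row lasts 1/8 s, in which the tool goes at most 62.5 mm and 10.7 degrees, less where a joint would pass 70% of its speed; a pose out of reach is approached as far as the arm can. A call with a number of a shift or a turn outside -1 to 1 is refused whole. A call with a gripper value outside its range is refused whole. The fingers move at their own pace and stop on an object; FORCE is the grip in N (left out, the last holds). Time passes only in rows, so rows that repeat a pose let the fingers close. It gives the time, the measured TCP pose, the force, the opening and the grip force at its end, in the units of the state.
- monitor.get_state(): the state, without advancing time (a new reading comes with each control period).
- eyes.read_camera(name): name is "scene" or "side" or "wrist"; returns the picture (420x560x3 uint8, red, green, blue); there is no depth.
- eyes.camera_params(name): a dict with "K" (3x3 intrinsics, pixels), "R" (3x3) and "t" (3): a world point X has camera coordinates R X + t. Camera axes: x right, y down, z forward; pixel columns grow to the right and rows downward; lengths in m; the calibration is good to about 2 mm. A picture is of the moment at which its call begins: read the wrist's pose just before it. camera_params takes no time and is no camera call; for the wrist camera it gives the pose at the moment of the call.
- ctrl.sign_off(): hands the job in; it is judged then, once.
The state is a dict: "time": time; "qpos": joint angles; "dq": joint speeds; "joint_efforts": joint torques, N m; "eef_pos": TCP position; "tcp_rot": TCP orientation; "contact_force": force on the tool from outside, world axes, zero at the start; "wrist_torque": the same for the moment, N m; "opening": opening from 0.0 (shut) to 1.0 (fully open); "finger_force": force on a finger pad.
Only numpy, scipy, OpenCV 4.12 (cv2) and the standard library are available. Lean on these libraries where they do the work, as an engineer would, in place of code of your own. Each camera call takes 0.05 s, during which the arm holds its last target. There are 200 camera calls.

## Working session

There is one attempt and no reset: what is moved stays moved. The work goes in short steps, Python scripts to look and compute and a shell command to move; the robot and the scene stay as the last step left them, time stands still between calls to the robot, and variables do not carry over. Pictures are saved under pics/ and viewed, at most 10 in all, crops included, and the job is handed in when it is done.

```bash
ls; mkdir -p pics
python3 - <<'E'
from plant import monitor, eyes, ctrl
import cv2,numpy as np
print(monitor.get_state())
for n in("scene","side"):
    im=eyes.read_camera(n); cv2.imwrite(f"pics/{n}0.png",cv2.resize(im[:,:,::-1],None,fx=1.4,fy=1.4,interpolation=cv2.INTER_CUBIC))
    cv2.imwrite(f"pics/raw_{n}0.png",im[:,:,::-1])
    p=eyes.camera_params(n);print(n,np.round(p["K"],1).tolist(),np.round(p["R"],4).tolist(),np.round(p["t"],4).tolist())
E
```

```text
pics
{'time': 0.0, 'qpos': array([-1.49996423e-01,  2.87218774e-01,  1.57817467e+00,  3.27788393e-05,
        1.27859581e+00, -1.49992832e-01]), 'dq': array([-0.00011241, -0.00190291, -0.00043711, -0.00164802,  0.0018252 ,
       -0.00081289]), 'joint_efforts': array([-1.79628755e-04, -4.05981302e+01, -2.92628127e+01, -1.54224781e-04,
        5.81841552e-03,  3.74769741e-06]), 'eef_pos': array([6.74390675e-01, 1.31406793e-04, 2.48912975e-01]), 'tcp_rot': array([ 7.07110895e-01,  7.07101652e-01, -6.98564916e-04, -9.73739415e-04]), 'contact_force': array([-0.35507606, -0.19568939, -0.14357911]), 'wrist_torque': array([ 0.03350747, -0.01386672, -0.03489747]), 'finger_force': 0.0, 'opening': 1.0005869691137155}
scene [[510.1, 0.0, 276.7], [0.0, 510.1, 214.1], [0.0, 0.0, 1.0]] [[-0.3953, 0.9185, 0.0115], [0.7847, 0.3441, -0.5156], [-0.4776, -0.1948, -0.8567]] [0.1971, -0.4004, 1.6286]
side [[412.5, 0.0, 279.1], [0.0, 412.5, 208.9], [0.0, 0.0, 1.0]] [[0.9788, -0.2042, -0.0139], [-0.1413, -0.6249, -0.7678], [0.1481, 0.7535, -0.6406]] [-0.5273, 0.163, 0.8834]
```

View pics/scene0.png

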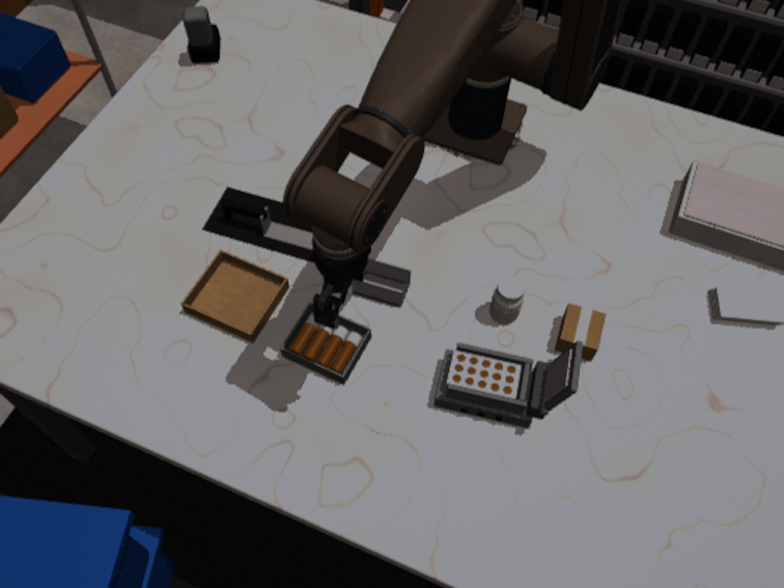

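View pics/side0.png

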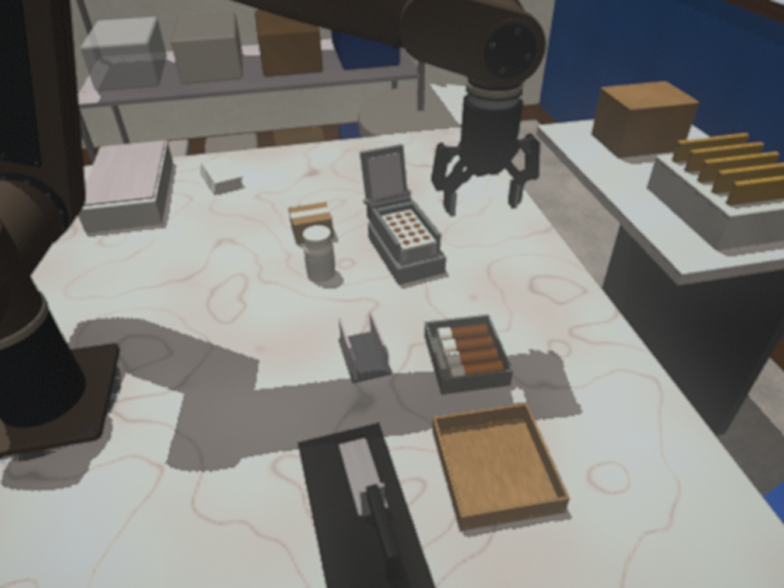

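The scene view shows the mat and lifter at left, around (300,235). The tray is at (235,295), the vial bin at (327,345), the stand at (383,283) and the sealer with the card at (487,372), its lid to the right. The side view shows the lifter's blade tip at about (352,441), pointing toward the stand at (365,350). All of their x axes run roughly along world +y.

```bash
cat > h.py <<'E'
import numpy as np, cv2
from scipy.optimize import least_squares
from plant import monitor, eyes, ctrl
def proj(c,P):
    q=np.asarray(P)@np.array(c["R"]).T+np.array(c["t"]); k=q@np.array(c["K"]).T
    return k[:,:2]/k[:,2:]
def fit(obs,yaw0=1.57,x0=(.6,0),z0=0):
    # obs: list of (cam dict, [(u,v,x,y,z)mm local])
    def res(p):
        r=[]
        c,s=np.cos(p[2]),np.sin(p[2])
        for cam,o in obs:
            o=np.array(o,float); L=o[:,2:]/1000
            W=np.c_[p[0]+c*L[:,0]-s*L[:,1],p[1]+s*L[:,0]+c*L[:,1],L[:,2]+z0]
            r.append((proj(cam,W)-o[:,:2]).ravel())
        return np.concatenate(r)
    s=least_squares(res,[*x0,yaw0],loss="soft_l1"); return s.x,np.round(res(s.x),1)
def bp(cam,u,v,z):
    K,R,t=[np.array(cam[k]) for k in"KRt"]; d=R.T@np.linalg.solve(K,[u,v,1]); o=-R.T@t
    return o+d*(z-o[2])/d[2]
E
python3 - <<'E'
from h import *
S=eyes.camera_params("scene");D=eyes.camera_params("side")
k=lambda L:[(u/1.4,v/1.4,*r) for u,v,*r in L]
print("mat",*fit([(S,k([(228,188,-130,60,2),(204,229,-130,-60,2)])),(D,k([(298,443,130,60,2),(380,424,130,-60,2)]))]))
ts=[(226,252),(288,288),(248,338),(183,302)];td=[(460,525),(433,415),(528,406),(567,498)]
loc=[(-1,1),(1,1),(1,-1),(-1,-1)]
for a,b in((76,69),(69,76)):
    f=lambda q:k([(*q[i],loc[i][0]*a,loc[i][1]*b,34) for i in range(4)])
    print("tray",a,*fit([(S,f(ts)),(D,f(td))]))
cs=[(457,346),(523,361),(519,397),(448,383)]
print("card",*fit([(S,k([(*cs[i],loc[i][0]*60,loc[i][1]*33,72) for i in range(4)]))]))
print("lift tip",bp(D,352/1.4,441/1.4,.005),"handle",bp(D,395/1.4,565/1.4,.06),bp(D,374/1.4,487/1.4,.06))
print("stand",bp(D,363/1.4,380/1.4,0),bp(D,391/1.4,374/1.4,0),bp(S,356/1.4,295/1.4,0.0),bp(S,404/1.4,305/1.4,0.0))
a=cv2.imread("pics/raw_scene0.png");b=cv2.imread("pics/raw_side0.png")
A=cv2.resize(a[180:310,240:440],(800,520),interpolation=cv2.INTER_CUBIC)
B=cv2.resize(b[90:290,200:330],(390,600),interpolation=cv2.INTER_CUBIC)
A=cv2.resize(a[180:310,240:440],(400,260),interpolation=cv2.INTER_CUBIC)
C=np.zeros((600,800,3),np.uint8);C[:260,:400]=A;C[:600,405:795]=B
cv2.imwrite("pics/crop1.png",C)
E
```

```text
mat [ 0.43892429 -0.28799713  1.63548408] [-1.1 -1.3 -2.5 -0.2 -0.3 -1.  -0.1 -1.1]
tray 76 [ 0.6261323  -0.26065511  1.50480179] [-3.4 -1.9 -0.1 -6.1  0.4 -1.4 -2.3  0.7 -1.5 -7.6  0.1 -0.8  0.3 -2.7
  0.9  0.6]
tray 69 [ 0.62498071 -0.25978467  1.50205712] [  0.8  -3.   -0.5  -9.2  -3.   -0.6  -1.2   3.5  -7.4 -11.3  -3.3   2.1
   4.3  -0.5   2.4  -3.8]
card [0.61235516 0.23385861 1.75126282] [-1.   1.2  0.5  0.6 -0.2 -0.6  0.6 -1.2]
lift tip [ 0.44568481 -0.17976473  0.005     ] handle [ 0.46343834 -0.38722672  0.06      ] [ 0.45836893 -0.29055702  0.06      ]
stand [ 4.80323826e-01 -6.70504416e-02  1.11022302e-16] [ 0.52568386 -0.06426873  0.        ] [ 0.52296781 -0.05594611  0.        ] [0.50632756 0.03831999 0.        ]
```

View pics/crop1.png

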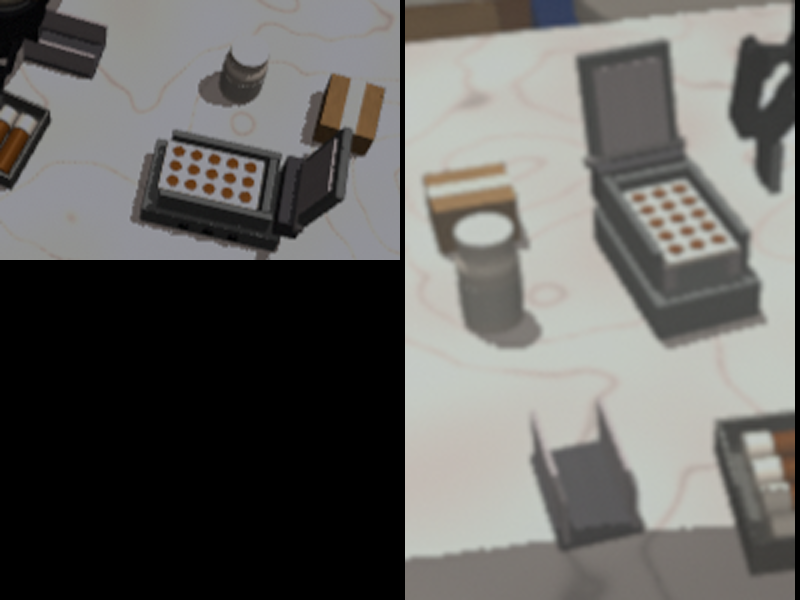

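The crop shows the sealer opening toward the stand: the card sits at about (685,215) and the stand at (590,480). Next I'll take wrist views over the sealer, the stand and the lifter.

```bash
python3 -m handwheel '[[0.3,-0.16,-0.375,0,0,0,1],[0.3,-0.16,-0.375,0,0,0,1],[0.3,-0.16,-0.375,0,0,0,1],[0.3,-0.16,-0.375,0,0,0,1],[0.3,-0.16,-0.375,0,0,0,1],[0.3,-0.16,-0.375,0,0,0,1]]'
cat > snap.py <<'E'
import sys,pickle; from h import *
n,*cams=sys.argv[1:]
for c in cams:
    p=eyes.camera_params(c);im=eyes.read_camera(c)[:,:,::-1]
    cv2.imwrite(f"pics/raw_{n}_{c}.png",im);pickle.dump(p,open(f"pics/{n}_{c}.pkl","wb"))
    print(c,(-np.array(p["R"]).T@p["t"]).round(3),np.array(p["R"])[2].round(2),round(p["K"][0][0]))
E
python3 snap.py a wrist; python3 -m handwheel '[[-0.4,-0.15,0,0,0,0,1],[-0.4,-0.15,0,0,0,0,1],[-0.4,-0.15,0,0,0,0,1],[-0.4,-0.15,0,0,0,0,1],[-0.4,-0.15,0,0,0,0,1]]'; python3 snap.py b wrist
python3 -m handwheel '[[-0.65,-0.26,0.15,0,0,0,1],[-0.65,-0.26,0.15,0,0,0,1],[-0.65,-0.26,0.15,0,0,0,1],[-0.65,-0.26,0.15,0,0,0,1],[-0.65,-0.26,0.15,0,0,0,1],[-0.65,-0.26,0.15,0,0,0,1],[-0.65,-0.26,0.15,0,0,0,1]]'; python3 snap.py c wrist scene side
python3 - <<'E'
import cv2,numpy as np
I=[cv2.imread(f"pics/raw_{n}.png") for n in("a_wrist","b_wrist","c_wrist","c_side")]
I=[cv2.resize(i,(400,300),interpolation=cv2.INTER_AREA) for i in I]
cv2.imwrite("pics/m1.png",np.vstack([np.hstack(I[:2]),np.hstack(I[2:])]))
E
```

```text
time: 0.85
eef_pos: [0.6108, 0.1191, 0.3971]
tcp_rot: [0.707, 0.707, -0.002, -0.001]
contact_force: [1.0, -0.2, -0.4]
opening: 0.999
finger_force: 0.0
wrist [0.611 0.182 0.52 ] [-0.   -0.26 -0.97] 369
time: 1.52
eef_pos: [0.551, -0.0404, 0.3989]
tcp_rot: [0.708, 0.707, -0.0, -0.001]
contact_force: [-0.0, -0.7, 0.3]
opening: 0.998
finger_force: 0.0
wrist [0.551 0.023 0.522] [-0.   -0.26 -0.97] 369
time: 2.45
eef_pos: [0.4478, -0.299, 0.3402]
tcp_rot: [0.707, 0.708, 0.0, -0.0]
contact_force: [-0.3, 0.8, -0.1]
opening: 0.997
finger_force: 0.0
wrist [ 0.448 -0.236  0.464] [ 0.   -0.26 -0.97] 369
scene [1.17  0.274 1.187] [-0.48 -0.19 -0.86] 510
side [ 0.408 -0.671  0.684] [ 0.15  0.75 -0.64] 413
```

View pics/m1.png

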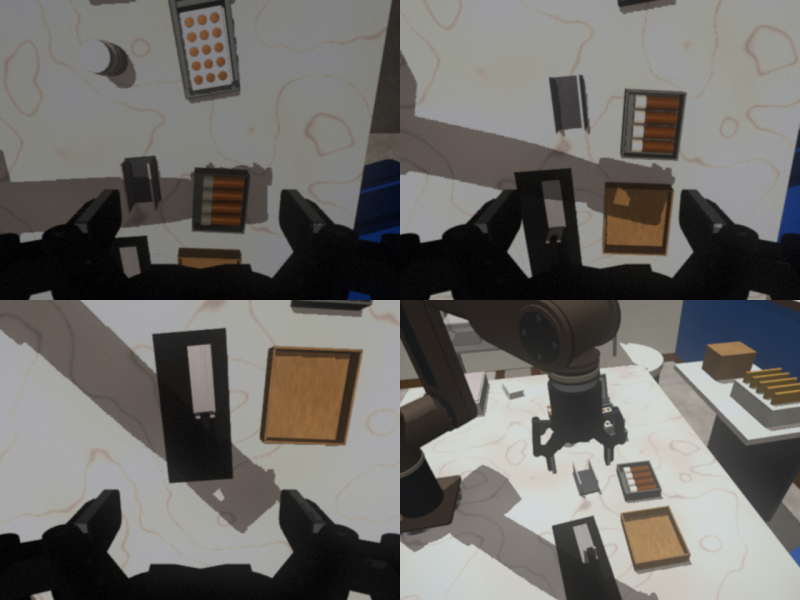

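The wrist views show the sealer and card at (205,48) in a, the stand at (567,103) in b, and the mat, lifter and tray at (195,405) and (312,395) in c. I'll enlarge these to pick corners.

Run:
```python
import cv2,numpy as np
C=np.zeros((600,800,3),np.uint8)
def put(n,x0,x1,y0,y1,s,X,Y=0,g=1):
    i=cv2.imread(f"pics/raw_{n}.png")[y0:y1,x0:x1]; i=(255*(i/255.)**g).astype(np.uint8)
    i=cv2.resize(i,None,fx=s,fy=s,interpolation=cv2.INTER_CUBIC); C[Y:Y+i.shape[0],X:X+i.shape[1]]=i;print(n,i.shape,X)
put("c_wrist",210,340,35,260,2.6,0,0,.5)
put("a_wrist",235,345,0,145,2,340,0,.7)
put("b_wrist",200,280,95,195,2.9,565,0,.7)
put("c_side",235,275,210,250,1,0,590-40,.7) if 0 else None
put("c_scene",240,420,170,310,2.1,340,305,.8)
cv2.imwrite("pics/m2.png",C)
```

```text
c_wrist (585, 338, 3) 0
a_wrist (290, 220, 3) 340
b_wrist (290, 232, 3) 565
c_scene (294, 378, 3) 340
```

View pics/m2.png

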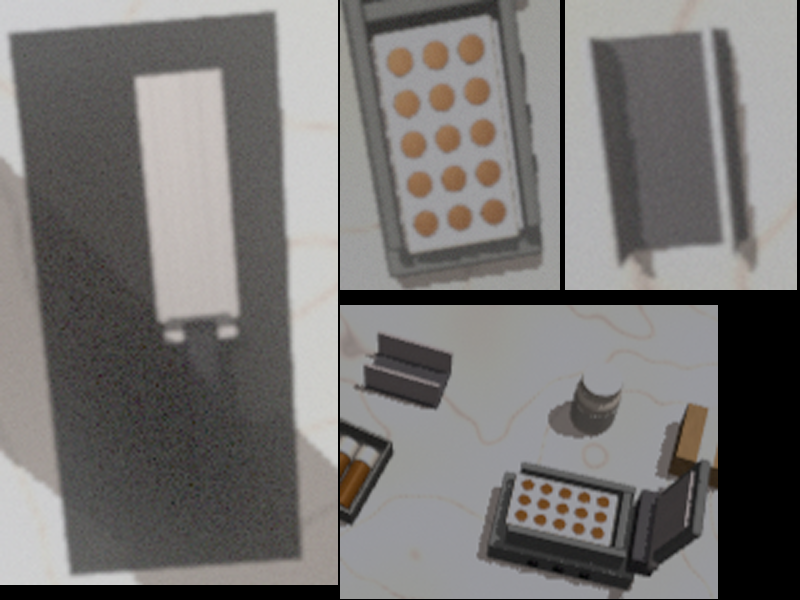

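Corners in the crop: blade tip at (135,77)/(222,69), and mat corners at (10,33), (275,12), (300,558) and (71,574). The card's top corners are (374,35), (492,15), (523,240) and (408,255), and the rail tops run x 593→622 and 708→727.

Run:
```python
from h import *
import pickle
P=lambda n:pickle.load(open(f"pics/{n}.pkl","rb"))
def k(L,s,ox,oy,cx,cy):return [((u-cx)/s+ox,(v-cy)/s+oy,*r) for u,v,*r in L]
c=lambda L:(P("c_wrist"),k(L,2.6,210,35,0,0)); a=lambda L:(P("a_wrist"),k(L,2,235,0,340,0)); b=lambda L:(P("b_wrist"),k(L,2.9,200,95,565,0)); s=lambda L:(P("c_scene"),k(L,2.1,240,170,340,305))
m=lambda L:(P("c_wrist"),k(L,1/1.4,0,0,0,300))
print("mat",*fit([c([(10,33,130,60,2),(275,12,130,-60,2),(300,558,-130,-60,2),(71,574,-130,60,2)])]))
print("lifter",*fit([c([(135,77,100,19,5),(222,69,100,-19,5),(158,320,-8,19,5),(240,316,-8,-19,5)])]))
A=a([(374,35,60,33,72),(492,15,60,-33,72),(523,240,-60,-33,72),(408,255,-60,33,72)])
S=s([(515,475,-60,33,72),(619,490,60,33,72),(612,541,60,-33,72),(507,524,-60,-33,72)])
for o in([A],[S],[A,S]):print("card",*fit(o))
A=b([(593,40,50,26,52),(708,31,50,-26,52),(727,245,-50,-26,52),(622,262,-50,26,52)])
S=s([(378,337,-50,26,52),(451,355,50,26,52),(440,386,50,-26,52),(367,367,-50,-26,52)])
for o in([A],[S],[A,S]):print("stand",*fit(o))
for X,Y in((76,69),(69,76)):
  print("tray",*fit([m([(272,347,X,Y,34),(362,350,X,-Y,34),(348,444,-X,-Y,34),(262,438,-X,Y,34)])]))
```

```text
mat [ 0.44010075 -0.28876829  1.64653883] [-0.9 -0.3  0.8 -0.7  0.8  0.7 -0.7  0.9]
lifter [ 0.45531387 -0.28113198  1.65813006] [ 0.6  0.5 -0.3  0.5  0.3 -0.2 -0.6 -1.4]
card [0.62070407 0.22792687 1.722761  ] [ 0.   0.3  0.4  0.1 -1.7 -1.   0.5  0.3]
card [0.61570149 0.23167887 1.80160848] [-0.1 -0.8 -0.6 -0.   0.5  0.5  0.2  0.2]
card [0.62053613 0.22844056 1.72995653] [-0.5  0.1 -0.2 -0.6 -1.5 -1.7  0.7  0.  -0.8 -1.  -1.8  2.9 -2.7  3.1
 -2.5 -0.4]
stand [ 0.4925402  -0.01946089  1.65765643] [-1.7 -1.1  0.8 -1.9  2.7  4.4 -1.   2.1]
stand [ 0.4919196  -0.01490758  1.68404197] [-0.3 -1.   0.7 -0.3  0.5  0.8 -1.1  0.3]
stand [ 0.49250826 -0.01694429  1.66988528] [-2.3 -2.9  0.2 -4.3  3.1  2.2 -0.6  0.3 -0.9 -1.2 -0.  -0.2 -0.5  0.9
 -2.  -0. ]
tray [ 0.62495183 -0.26373372  1.54612954] [ 0.  -1.1  0.1 -1.8 -3.6  1.7  1.9  7.3]
tray [ 0.62680388 -0.26229603  1.50234964] [-2.1  1.1  9.2  7.1  1.9 -2.4 -4.1 -2.6]
```

```bash
python3 -m handwheel '[[-0.067,0.0285,0.4,0,0,-0.028,1],[-0.067,0.0285,0.4,0,0,-0.028,1],[-0.067,0.0285,0.4,0,0,-0.028,1],[-0.067,0.0285,0.725,0,0,-0.028,1],[-0.067,0.0285,0.725,0,0,-0.028,1],[-0.067,0.0285,0.725,0,0,-0.028,1],[-0.067,0.0285,0.725,0,0,-0.028,1],[-0.067,0.0285,0.725,0,0,-0.028,-1],[-0.067,0.0285,0.725,0,0,-0.028,-1],[-0.067,0.0285,0.725,0,0,-0.028,-1],[-0.067,0.0285,0.725,0,0,-0.028,-1],[-0.067,0.0285,0.725,0,0,-0.028,-1]]' 100
python3 -m handwheel '[[0,0,0,0,0,0,-1],[0,0,0,0,0,0,-1],[0,0,0,0,0,0,-1]]' 100
```

```text
time: 4.1
eef_pos: [0.4589, -0.3272, 0.0513]
tcp_rot: [0.675, 0.737, 0.0, 0.001]
contact_force: [-0.3, 0.3, 4.9]
opening: 0.171
finger_force: 98.0
time: 4.47
eef_pos: [0.4589, -0.3272, 0.0513]
tcp_rot: [0.675, 0.738, -0.0, 0.001]
contact_force: [0.3, 0.8, 6.7]
opening: 0.168
finger_force: 98.2
```

```bash
python3 -m handwheel '[[0,0,-0.1,0,0,0,-1],[0,0,-0.25,0,0,0,-1],[0,0,-0.375,0,0,0,-1],[0.1,0.08,-0.375,0,0,-0.01,-1],[0.2,0.16,-0.375,0,0,-0.01,-1],[0.3,0.24,-0.375,0,0,-0.02,-1],[0.4,0.32,-0.375,0,0,-0.02,-1],[0.5,0.40,-0.375,0,0,-0.0287,-1],[0.6,0.48,-0.375,0,0,-0.0287,-1],[0.70,0.56,-0.375,0,0,-0.0287,-1],[0.729,0.576,-0.375,0,0,-0.0287,-1],[0.729,0.576,-0.375,0,0,-0.0287,-1]]' 100
python3 -m handwheel '[[0,0,0,0,0,0,-1],[0,0,0,0,0,0,-1]]' 100;python3 snap.py d wrist scene side
python3 - <<'E'
import cv2,numpy as np
w=cv2.imread("pics/raw_d_wrist.png");s=cv2.imread("pics/raw_d_scene.png");d=cv2.imread("pics/raw_d_side.png")
r=lambda i,f:cv2.resize(i,None,fx=f,fy=f,interpolation=cv2.INTER_CUBIC)
C=np.zeros((600,800,3),np.uint8)
a=r(w[0:300,170:380],2);C[:600,:420]=a
b=r(s[190:310,290:430],2.7);C[:b.shape[0],421:421+b.shape[1]]=b
e=r(d[130:250,230:360],2.3);C[326:326+274,421:421+e.shape[1]]=e[:274]
cv2.imwrite("pics/m3.png",C)
E
```

```text
time: 5.98
eef_pos: [0.6616, -0.0155, 0.1989]
tcp_rot: [0.641, 0.768, -0.001, -0.001]
contact_force: [-0.4, -0.6, -1.6]
opening: 0.172
finger_force: 98.1
time: 6.22
eef_pos: [0.6617, -0.0175, 0.2003]
tcp_rot: [0.642, 0.767, -0.0, -0.0]
contact_force: [-0.1, 0.1, -1.3]
opening: 0.17
finger_force: 98.1
wrist [0.65  0.045 0.324] [ 0.05 -0.25 -0.97] 369
scene [1.17  0.274 1.187] [-0.48 -0.19 -0.86] 510
side [ 0.408 -0.671  0.684] [ 0.15  0.75 -0.64] 413
```

View pics/m3.png

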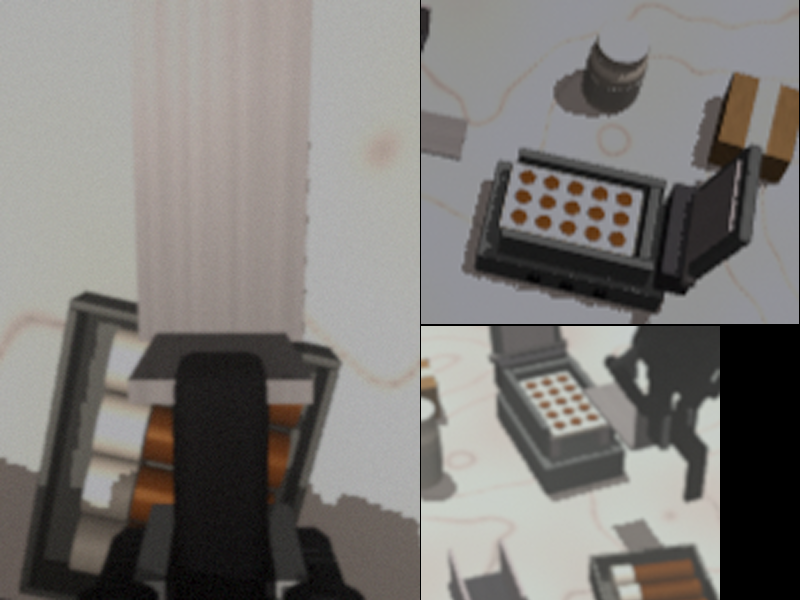

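The wrist view shows the lifter held straight and centred (blade x≈137–303, riser at y≈360). The card's blisters are clear in all the views, so I'll fit the card pose to their grid.

```bash
cat > blis.py <<'E'
import sys,pickle; from h import *
def blobs(img,cam,g,rad=.085,z=.0735):
    hsv=cv2.cvtColor(img,cv2.COLOR_BGR2HSV)
    m=((hsv[...,0]<22)&(hsv[...,1]>110)&(hsv[...,2]>50)).astype(np.uint8)
    n,_,st,ce=cv2.connectedComponentsWithStats(m)
    out=[]
    for i in range(1,n):
        if st[i,4]<6: continue
        p=bp(cam,*ce[i],z)
        if np.hypot(*(p[:2]-g))<rad: out.append((*ce[i],*p[:2]))
    return np.array(out)
def card(names,g,yaw,z=.0735,v=1):
    g=np.array(g,float); D=[]
    for n in names:
        cam=pickle.load(open(f"pics/{n}.pkl","rb")); b=blobs(cv2.imread(f"pics/raw_{n}.png"),cam,g,z=z); D.append((cam,b))
        if v: print(n,len(b),(b[:,2:].mean(0) if len(b) else 0))
    I,J=np.meshgrid(range(-2,3),range(-1,2),indexing="ij"); G=np.c_[I.ravel(),J.ravel()]
    def pts(p):
        c,s=np.cos(p[2]),np.sin(p[2]); L=G*p[3:5]
        return np.c_[p[0]+c*L[:,0]-s*L[:,1],p[1]+s*L[:,0]+c*L[:,1],np.full(15,z)]
    def res(p):
        r=[]
        for cam,b in D:
            if not len(b): continue
            q=proj(cam,pts(p)); d=q[None]-b[:,None,:2]; k=(d**2).sum(2).argmin(1)
            r.append(d[range(len(b)),k].ravel())
        return np.concatenate(r)
    best=None
    for px in(.020,.022,.024):
        for py in(.016,.018,.02):
            s=least_squares(res,[*g,yaw,px,py],loss="soft_l1",x_scale=[.01,.01,.1,.01,.01])
            if best is None or s.cost<best.cost: best=s
    return best.x.round(4),round(float(np.sqrt((best.fun**2).mean())),2)
E
python3 - <<'E'
from blis import *
for N in(["d_scene"],["d_side"],["a_wrist"],["d_scene","d_side","a_wrist"]): print(card(N,(.617,.23),1.75,v=len(N)==1))
E
```

```text
d_scene 15 [0.61796222 0.23044141]
(array([0.618 , 0.2304, 1.736 , 0.022 , 0.0198]), 0.1)
d_side 0 0Traceback (most recent call last):
  File "<stdin>", line 2, in <module>
  File "blis.py", line 31, in card
    s=least_squares(res,[*g,yaw,px,py],loss="soft_l1",x_scale=[.01,.01,.1,.01,.01])
    return func(*args, **kwargs)
    vector_fun = VectorFunction(
        fun_wrapped,
    ...<6 lines>...
        workers=workers
    )
    self._update_fun()
    ~~~~~~~~~~~~~~~~^^
    self.f = self.fun_wrapped(xp_copy(self.x))
             ~~~~~~~~~~~~~~~~^^^^^^^^^^^^^^^^^
    return np.atleast_1d(self.fun(x))
                         ~~~~~~~~^^^
    return self.f(x, *self.args, **self.kwargs)
           ~~~~~~^^^^^^^^^^^^^^^^^^^^^^^^^^^^^^
  File "blis.py", line 27, in res
    return np.concatenate(r)
           ~~~~~~~~~~~~~~^^^
ValueError: need at least one array to concatenate
```

Run:
```python
from blis import *
for N in(["a_wrist"],["d_scene","a_wrist"]): print(card(N,(.617,.23),1.736))
# predicted grip pose for lifter origin at sealer x=-X
x,y,a=.618,.2304,1.736
for X in(250,103):
  print(X,x-X/1e3*np.cos(a),y-X/1e3*np.sin(a))
```

```text
a_wrist 15 [0.61946444 0.22901534]
(array([0.6195, 0.229 , 1.7325, 0.0219, 0.0199]), 0.06)
d_scene 15 [0.61796222 0.23044141]
a_wrist 15 [0.61946444 0.22901534]
(array([0.6192, 0.2292, 1.7328, 0.0219, 0.0199]), 0.39)
250 0.6591133086425692 -0.016196220272048867
103 0.6349386831607385 0.1288023572479159
```

```bash
python3 -m handwheel '[[0.002,-0.0055,0.1,0,0,0.003,-1],[0.002,-0.0055,0.2,0,0,0.003,-1],[0.002,-0.0055,0.25,0,0,0.003,-1],[0.002,-0.0055,0.25,0,0,0.003,-1],[0.002,-0.0055,0.25,0,0,0.003,-1],[0.002,-0.0055,0.25,0,0,0.003,-1]]' 100
cat > where.py <<'E'
from h import *; import sys
from scipy.spatial.transform import Rotation as R
s=monitor.get_state(); r=R.from_quat(s["tcp_rot"]).as_matrix(); p=s["eef_pos"]
print("yaw",round(float(np.arctan2(r[1,0],r[0,0])),4),"tilt",np.round(r[:,2],4))
for n,x,y,a in(("sealer",.619,.2295,1.733),("stand",.492,-.016,1.67),("mat",.440,-.2888,1.6465)):
    d=p[:2]-[x,y]; c,q=np.cos(a),np.sin(a); print(n,"along",round((d@[c,q])*1e3,1),"across",round((d@[-q,c])*1e3,1),"z",round(p[2]*1e3,1))
E
python3 where.py; python3 snap.py e scene side wrist
python3 - <<'E'
import cv2,numpy as np
w=cv2.imread("pics/raw_e_wrist.png");s=cv2.imread("pics/raw_e_scene.png");d=cv2.imread("pics/raw_e_side.png")
r=lambda i,f:cv2.resize(i,None,fx=f,fy=f,interpolation=cv2.INTER_CUBIC)
C=np.zeros((600,800,3),np.uint8)
b=r(s[180:320,250:430],2.2);C[:b.shape[0],:b.shape[1]]=b
e=r(d[100:250,230:400],2.3);C[:e.shape[0],400:400+e.shape[1]]=e
a=r(w[0:100,170:380],1.9);C[400:400+a.shape[0],:a.shape[1]]=a[:200]
cv2.imwrite("pics/m4.png",C)
E
```

```text
time: 7.12
eef_pos: [0.6614, -0.0159, 0.1027]
tcp_rot: [0.645, 0.764, 0.001, 0.002]
contact_force: [-0.1, -0.2, -1.5]
opening: 0.17
finger_force: 98.2
yaw 1.7395 tilt [ 4.e-03 -7.e-04 -1.e+00]
sealer along -249.1 across -2.2 z 102.7
stand along -16.7 across -168.6 z 102.7
mat along 255.3 across -241.4 z 102.7
scene [1.17  0.274 1.187] [-0.48 -0.19 -0.86] 510
side [ 0.408 -0.671  0.684] [ 0.15  0.75 -0.64] 413
wrist [0.65  0.047 0.225] [ 0.05 -0.25 -0.97] 369
```

View pics/m4.png

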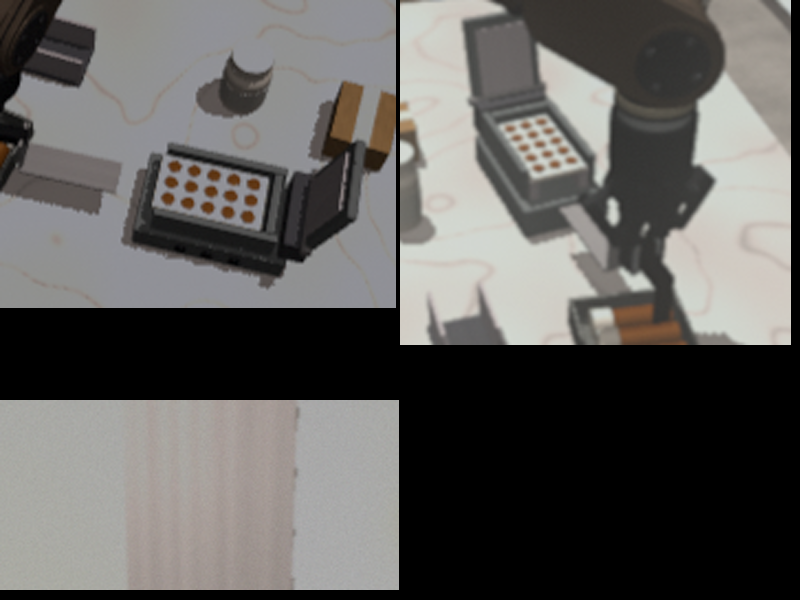

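The blade's tip corners are at (122,161) and (114,193) in the scene crop. It points at the slot, level and just short of the sealer's front.

Run:
```python
from h import *
S=eyes.camera_params("scene")
a=1.733;c,q=np.cos(a),np.sin(a)
for u,v in((122,161),(114,193)):
  p=bp(S,u/2.2+250,v/2.2+180,.0564); d=p[:2]-[.619,.2295]; print(p.round(4),"along",d@[c,q],"across",d@[-q,c])
```

```text
[0.6149 0.1268 0.0564] along -0.10067887911476062 across 0.02068021783384843
[0.6551 0.1332 0.0564] along -0.10082679294054277 across -0.020116940308095067
```

```bash
python3 -m handwheel '[[0.05,0,0.004,0,0,0.001,-1],[0.1,0,0.004,0,0,0.001,-1],[0.14,0,0.004,0,0,0.001,-1],[0.18,0,0.004,0,0,0.001,-1],[0.22,0,0.004,0,0,0.001,-1],[0.25,0,0.004,0,0,0.001,-1],[0.25,0,0.004,0,0,0.001,-1]]' 100; python3 where.py|head -2
python3 -m handwheel '[[0.03,0,0,0,0,0,-1],[0.06,0,0,0,0,0,-1],[0.09,0,0,0,0,0,-1],[0.1075,0,0,0,0,0,-1],[0.1075,0,0,0,0,0,-1],[0.1075,0,0,0,0,0,-1]]' 100;  python3 where.py|head -2
```

```text
time: 8.15
eef_pos: [0.643, 0.0838, 0.0987]
tcp_rot: [0.646, 0.764, -0.0, -0.0]
contact_force: [-0.0, -1.3, -2.0]
opening: 0.168
finger_force: 98.2
yaw 1.7377 tilt [-1.e-04 -1.e-04 -1.e+00]
sealer along -147.6 across -0.2 z 98.7
time: 8.9
eef_pos: [0.6361, 0.1252, 0.0987]
tcp_rot: [0.646, 0.763, -0.0, 0.0]
contact_force: [-0.1, -0.6, -1.1]
opening: 0.17
finger_force: 98.2
yaw 1.7363 tilt [ 1.e-04 -2.e-04 -1.e+00]
sealer along -105.7 across -0.1 z 98.7
```

```bash
python3 -m handwheel '[[0,0,-0.02,0,0,0,-1],[0,0,-0.03,0,0,0,-1],[0,0,-0.04,0,0,0,-1],[0,0,-0.05,0,0,0,-1],[0,0,-0.06,0,0,0,-1],[0,0,-0.08,0,0,0,-1],[0,0,-0.1,0,0,0,-1],[0,0,-0.12,0,0,0,-1],[0,0,-0.15,0,0,0,-1],[0,0,-0.18,0,0,0,-1],[0,0,-0.195,0,0,0,-1],[0,0,-0.195,0,0,0,-1]]' 100; python3 -m handwheel '[[0,0,0,0,0,0,-1],[0,0,0,0,0,0,-1]]' 100; python3 snap.py f scene wrist; python3 where.py|head -2
python3 - <<'E'
from blis import *
for N in(["f_scene"],["f_wrist"]):
  for z in (.1335,.1355,.1375):
    try: print(card(N,(.619,.229),1.736,z=z,v=0))
    except Exception as e: print(N,e)
E
```

```text
time: 10.4
eef_pos: [0.6365, 0.1253, 0.1777]
tcp_rot: [0.646, 0.763, 0.001, 0.001]
contact_force: [-0.6, -0.9, -3.7]
opening: 0.169
finger_force: 98.1
time: 10.65
eef_pos: [0.6357, 0.1253, 0.176]
tcp_rot: [0.646, 0.763, -0.0, -0.0]
contact_force: [0.1, -1.2, -2.6]
opening: 0.168
finger_force: 98.1
scene [1.17  0.274 1.187] [-0.48 -0.19 -0.86] 510
wrist [0.625 0.188 0.299] [ 0.04 -0.25 -0.97] 369
yaw 1.7363 tilt [-0.001 -0.    -1.   ]
sealer along -105.6 across 0.2 z 176.1
(array([0.614 , 0.2305, 1.7317, 0.0221, 0.0201]), 0.09)
(array([0.6151, 0.2306, 1.7317, 0.0221, 0.0201]), 0.09)
(array([0.6161, 0.2307, 1.7317, 0.022 , 0.02  ]), 0.09)
(array([0.6187, 0.2278, 1.7332, 0.0211, 0.0205]), 1.35)
(array([0.6188, 0.2273, 1.7332, 0.0208, 0.0203]), 1.35)
(array([0.6188, 0.2269, 1.7332, 0.0206, 0.02  ]), 1.35)
```

The card is riding on the lifter. I'll refine the stand's pose with one enlarged view.

Run:
```python
import cv2,numpy as np
C=np.zeros((600,800,3),np.uint8)
def put(n,x0,x1,y0,y1,s,X,Y,g=.7):
    i=cv2.imread(f"pics/raw_{n}.png")[y0:y1,x0:x1]; i=(255*(i/255.)**g).astype(np.uint8)
    i=cv2.resize(i,None,fx=s,fy=s,interpolation=cv2.INTER_CUBIC); C[Y:Y+i.shape[0],X:X+i.shape[1]]=i
put("c_scene",245,297,178,225,7,0,0)
put("c_side",235,275,108,150,7,0,330-24)
put("b_wrist",200,280,95,192,5.4,368,0)
cv2.imwrite("pics/m5.png",C)
```

```text
(no output)
```

View pics/m5.png

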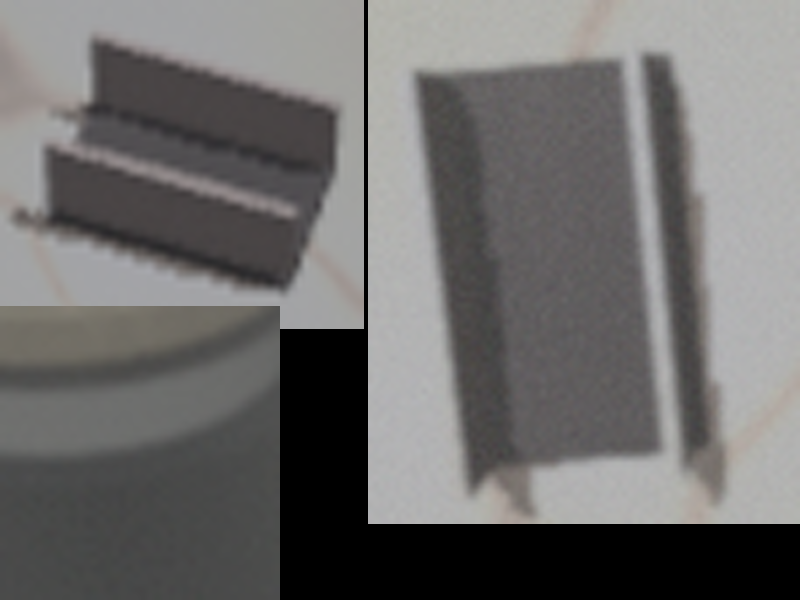

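In the wrist crop, the left rail's inner top edge runs (418,73)→(470,493) and the right rail's outer top edge (645,53)→(687,470). In the scene crop they run (95,40)→(338,107) and (50,152)→(298,218).

Run:
```python
from h import *
import pickle
P=lambda n:pickle.load(open(f"pics/{n}.pkl","rb"))
def k(L,s,ox,oy,cx,cy):return [((u-cx)/s+ox,(v-cy)/s+oy,*r) for u,v,*r in L]
A=(P("b_wrist"),k([(418,73,50,24,52),(470,493,-50,24,52),(645,53,50,-28,52),(687,470,-50,-28,52)],5.4,200,95,368,0))
S=(P("c_scene"),k([(95,40,-50,24,52),(338,107,50,24,52),(50,152,-50,-28,52),(298,218,50,-28,52)],7,245,178,0,0))
for o in([A],[S],[A,S]):print("stand",*fit(o))
```

```text
stand [ 0.49153979 -0.01958907  1.64956488] [-0.2 -1.1  0.2  0.9 -0.  -0.9 -0.   2. ]
stand [ 0.48899979 -0.01527664  1.66986035] [-0.5  0.1  0.4  0.2 -0.4 -0.4  0.4  0.1]
stand [ 0.49126076 -0.018318    1.65429922] [-0.6 -2.   0.2  0.1 -0.5 -2.1 -0.1  0.9 -1.6  0.2 -0.9  0.7 -1.8 -0.4
 -1.2  0.6]
```

```bash
python3 -m handwheel '[[-0.012,-0.009,0,0,0,0.0005,-1],[-0.045,-0.035,0,0,0,0.002,-1],[-0.095,-0.074,0,0,0,0.004,-1],[-0.157,-0.122,0,0,0,0.007,-1],[-0.224,-0.175,0,0,0,0.01,-1],[-0.291,-0.227,0,0,0,0.013,-1],[-0.358,-0.279,0,0,0,0.016,-1],[-0.419,-0.327,0,0,0,0.019,-1],[-0.475,-0.371,0,0,0,0.0215,-1],[-0.52,-0.406,0,0,0,0.0235,-1],[-0.548,-0.428,0,0,0,0.0247,-1],[-0.559,-0.4366,0,0,0,0.0252,-1]]' 100; python3 -m handwheel '[[0,0,0,0,0,0,-1],[0,0,0,0,0,0,-1],[0,0,0,0,0,0,-1]]' 100; python3 snap.py g scene side wrist; python3 where.py
python3 - <<'E'
from blis import *
print(card(["g_scene"],(.491,-.016),1.656,z=.1392,v=1))
w=cv2.imread("pics/raw_g_wrist.png");s=cv2.imread("pics/raw_g_scene.png");d=cv2.imread("pics/raw_g_side.png")
r=lambda i,f:cv2.resize(i,None,fx=f,fy=f,interpolation=cv2.INTER_CUBIC)
C=np.zeros((600,800,3),np.uint8)
b=r(s[150:250,200:320],3.3);C[:b.shape[0],:b.shape[1]]=b
e=r(d[160:300,210:320],3.3);C[:e.shape[0],400:400+e.shape[1]]=e
a=r(w,.47);C[360:360+a.shape[0],:a.shape[1]]=a
cv2.imwrite("pics/m6.png",C)
E
```

```text
time: 12.25
eef_pos: [0.5002, -0.1247, 0.1769]
tcp_rot: [0.676, 0.737, 0.0, 0.0]
contact_force: [-0.8, 0.5, -3.5]
opening: 0.167
finger_force: 98.0
time: 12.62
eef_pos: [0.5009, -0.1235, 0.1767]
tcp_rot: [0.676, 0.737, 0.0, -0.0]
contact_force: [0.5, 0.5, -3.0]
opening: 0.172
finger_force: 98.0
scene [1.17  0.274 1.187] [-0.48 -0.19 -0.86] 510
side [ 0.408 -0.671  0.684] [ 0.15  0.75 -0.64] 413
wrist [ 0.495 -0.061  0.3  ] [ 0.02 -0.26 -0.97] 369
yaw 1.6579 tilt [-1.e-04  1.e-04 -1.e+00]
sealer along -329.4 across 173.7 z 176.7
stand along -108.0 across 1.9 z 176.7
mat along 160.1 across -73.1 z 176.7
g_scene 15 [ 0.48998674 -0.01693133]
(array([ 0.49  , -0.0169,  1.6525,  0.0219,  0.02  ]), 0.09)
```

View pics/m6.png

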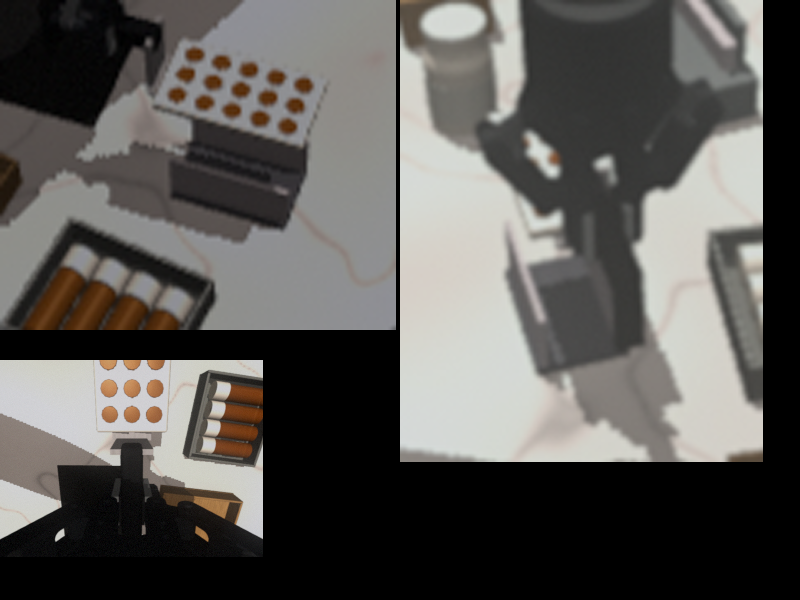

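The scene crop shows the card (245,90) directly over the rails, parallel to them, and the wrist crop shows it seated squarely ahead of the riser. I'll lower it onto the rails.

```bash
python3 -m handwheel '[[0,0,0.02,0,0,0,-1],[0,0,0.06,0,0,0,-1],[0,0,0.1,0,0,0,-1],[0,0,0.14,0,0,0,-1],[0,0,0.16,0,0,0,-1],[0,0,0.175,0,0,0,-1],[0,0,0.185,0,0,0,-1],[0,0,0.195,0,0,0,-1],[0,0,0.205,0,0,0,-1],[0,0,0.215,0,0,0,-1],[0,0,0.22,0,0,0,-1],[0,0,0.22,0,0,0,-1]]' 100;  python3 where.py; python3 snap.py i scene;  python3 - <<'E'
from blis import *
for z in(.0535,.0615):print(card(["i_scene"],(.491,-.016),1.656,z=z,v=0))
E
```

```text
time: 14.28
eef_pos: [0.5006, -0.124, 0.0886]
tcp_rot: [0.676, 0.737, -0.0, -0.0]
contact_force: [-0.9, -0.4, -0.8]
opening: 0.169
finger_force: 98.0
yaw 1.6572 tilt [-2.e-04  1.e-04 -1.e+00]
sealer along -329.7 across 173.9 z 88.6
stand along -108.3 across 2.1 z 88.6
mat along 159.8 across -72.9 z 88.6
scene [1.17  0.274 1.187] [-0.48 -0.19 -0.86] 510
(array([ 0.4855, -0.0197,  1.6551,  0.0221,  0.0202]), 0.09)
(array([ 0.4904, -0.0176,  1.6551,  0.0219,  0.0201]), 0.09)
```

```bash
python3 -m handwheel '[[0,0,0.01,0,0,0,-1],[-0.02,0,0.01,0,0,0,-1],[-0.06,0,0.01,0,0,0,-1],[-0.11,0,0.01,0,0,0,-1],[-0.16,0,0.01,0,0,0,-1],[-0.21,0,0.01,0,0,0,-1],[-0.26,0,0.01,0,0,0,-1],[-0.31,0,0.01,0,0,0,-1],[-0.36,0,0.01,0,0,0,-1],[-0.4,0,0.01,0,0,0,-1],[-0.42,0,0.01,0,0,0,-1],[-0.42,0,0.01,0,0,0,-1]]' 100;  python3 where.py; python3 snap.py j scene wrist;  python3 - <<'E'
from blis import *
print(card(["j_scene"],(.491,-.016),1.656,z=.0615,v=0))
E
```

```text
time: 15.82
eef_pos: [0.5152, -0.2917, 0.0846]
tcp_rot: [0.676, 0.737, 0.0, -0.0]
contact_force: [-0.5, 0.7, -1.5]
opening: 0.166
finger_force: 98.0
yaw 1.6567 tilt [-1.e-04  3.e-04 -1.e+00]
sealer along -497.6 across 186.6 z 84.6
stand along -276.7 across 4.2 z 84.6
mat along -8.6 across -74.7 z 84.6
scene [1.17  0.274 1.187] [-0.48 -0.19 -0.86] 510
wrist [ 0.51  -0.228  0.208] [ 0.02 -0.26 -0.97] 369
(array([ 0.4904, -0.0176,  1.6551,  0.0219,  0.0201]), 0.09)
```

```bash
python3 -m handwheel '[[-0.04,-0.08,0,0,0,0,-1],[-0.087,-0.15,0,0,0,0.003,-1],[-0.087,-0.187,0,0,0,0.003,-1],[-0.087,-0.187,0.03,0,0,0.003,-1],[-0.087,-0.187,0.06,0,0,0.003,-1],[-0.087,-0.187,0.075,0,0,0.003,-1],[-0.087,-0.187,0.082,0,0,0.003,-1],[-0.087,-0.187,0.083,0,0,0.003,-1],[-0.087,-0.187,0.083,0,0,0.003,-1]]' 100;  python3 where.py
```

```text
time: 17.05
eef_pos: [0.444, -0.3327, 0.0517]
tcp_rot: [0.679, 0.734, -0.0, 0.0]
contact_force: [0.5, -0.5, -1.5]
opening: 0.167
finger_force: 98.3
yaw 1.648 tilt [ 5.e-04 -6.e-04 -1.e+00]
sealer along -526.5 across 263.5 z 51.7
stand along -310.4 across 79.2 z 51.7
mat along -44.1 across -0.6 z 51.7
```

Still carrying the lifter's weight (−1.5 N), so I'll go down 1.5 mm more and release it.

```bash
python3 -m handwheel '[[0,0,0.004,0,0,0,-1],[0,0,0.004,0,0,0,-1],[0,0,0.004,0,0,0,-0.6],[0,0,0.004,0,0,0,-0.2],[0,0,0.004,0,0,0,1],[0,0,0.004,0,0,0,1],[0,0,0.004,0,0,0,1],[0,0,0.004,0,0,0,1]]';  python3 -m handwheel '[[0,0,-0.05,0,0,0,1],[0,0,-0.15,0,0,0,1],[0,0,-0.3,0,0,0,1],[0,0,-0.4,0,0,0,1],[0,0,-0.4,0,0,0,1],[0,0,-0.4,0,0,0,1],[0,0,-0.4,0,0,0,1]]'; python3 snap.py k wrist scene side; python3 where.py
python3 - <<'E'
from blis import *
print(card(["k_scene"],(.491,-.016),1.656,z=.0615,v=0))
# lifter blade in wrist: bright pixels near the mat
w=cv2.imread("pics/raw_k_wrist.png"); cam=pickle.load(open("pics/k_wrist.pkl","rb"))
q=lambda x,y,z=.005:(.44+np.cos(1.6465)*x-np.sin(1.6465)*y,-.2888+np.sin(1.6465)*x+np.cos(1.6465)*y,z)
poly=proj(cam,[q(.125,.055),q(.125,-.055),q(-.03,-.055),q(-.03,.055)]).astype(np.int32)
m=np.zeros(w.shape[:2],np.uint8);cv2.fillPoly(m,[poly],1)
b=((w.min(2)>75)&(m>0)).astype(np.uint8);b=cv2.morphologyEx(b,cv2.MORPH_OPEN,np.ones((5,5)))
n,l,st,ce=cv2.connectedComponentsWithStats(b);i=1+st[1:,4].argmax();print(st[i])
c=cv2.boxPoints(cv2.minAreaRect(np.argwhere(l==i)[:,::-1].astype(np.float32)))
for p in c:
  P=bp(cam,*p,.005);d=P[:2]-[.44,-.2888];print(p.round(1),"mat",round(d@[np.cos(1.6465),np.sin(1.6465)],4),round(d@[-np.sin(1.6465),np.cos(1.6465)],4))
# tray brown
s=cv2.imread("pics/raw_k_wrist.png")
C=np.hstack([cv2.resize(s,(400,300)),cv2.resize(cv2.imread("pics/raw_k_side.png"),(400,300))])
cv2.imwrite("pics/m7.png",cv2.resize(C,None,fx=1,fy=1))
E
```

```text
time: 18.05
eef_pos: [0.4436, -0.3325, 0.0499]
tcp_rot: [0.679, 0.734, 0.0, -0.0]
contact_force: [-0.8, 0.1, 0.3]
opening: 1.0
finger_force: 0.0
time: 18.92
eef_pos: [0.4428, -0.3316, 0.2076]
tcp_rot: [0.679, 0.734, 0.0, -0.002]
contact_force: [-0.8, 0.2, -0.3]
opening: 1.003
finger_force: 0.0
wrist [ 0.438 -0.269  0.331] [ 0.02 -0.25 -0.97] 369
scene [1.17  0.274 1.187] [-0.48 -0.19 -0.86] 510
side [ 0.408 -0.671  0.684] [ 0.15  0.75 -0.64] 413
yaw 1.6477 tilt [-0.0019  0.0021 -1.    ]
sealer along -525.7 across 264.2 z 208.4
stand along -309.6 across 79.9 z 208.4
mat along -43.3 across 0.1 z 208.4
(array([ 0.4904, -0.0176,  1.6551,  0.0219,  0.0201]), 0.09)
[ 258    5   49  140 6487]
[258.   5.] mat 0.103 0.0185
[306.   5.] mat 0.103 -0.0197
[306. 144.] mat -0.0063 -0.0218
[258. 144.] mat -0.0063 0.0201
```

The lifter is on its mat within 3 mm of the middle and released, and the card hasn't moved. I'll go over the card and use the last view to refine the tray.

```bash
python3 -m handwheel '[[0.15,0.03,0,0,0,0,1],[0.3,0.07,0,0,0,-0.0017,1],[0.45,0.1,0,0,0,-0.0017,1],[0.6,0.14,0,0,0,-0.0017,1],[0.767,0.1825,0,0,0,-0.0017,1],[0.767,0.1825,0,0,0,-0.0017,1],[0.767,0.1825,0,0,0,-0.0017,1],[0.767,0.1825,0,0,0,-0.0017,1]]'; python3 where.py
python3 - <<'E'
import cv2,numpy as np
C=np.zeros((600,800,3),np.uint8)
def put(n,x0,x1,y0,y1,s,X,Y,g=.8):
    i=cv2.imread(f"pics/raw_{n}.png")[y0:y1,x0:x1]; i=(255*(i/255.)**g).astype(np.uint8)
    i=cv2.resize(i,None,fx=s,fy=s,interpolation=cv2.INTER_CUBIC); C[Y:Y+i.shape[0],X:X+i.shape[1]]=i
put("c_wrist",355,515,55,215,3,0,0)
put("c_scene",125,210,170,250,3.7,485,0)
cv2.imwrite("pics/m8.png",C)
E
```

```text
time: 20.08
eef_pos: [0.4928, -0.0222, 0.2097]
tcp_rot: [0.678, 0.735, -0.0, -0.0]
contact_force: [0.0, -0.6, -0.5]
opening: 0.999
finger_force: 0.0
yaw 1.6514 tilt [-5.e-04 -3.e-04 -1.e+00]
sealer along -228.0 across 165.2 z 209.7
stand along -6.3 across -0.2 z 209.7
mat along 261.8 across -72.8 z 209.7
```

View pics/m8.png

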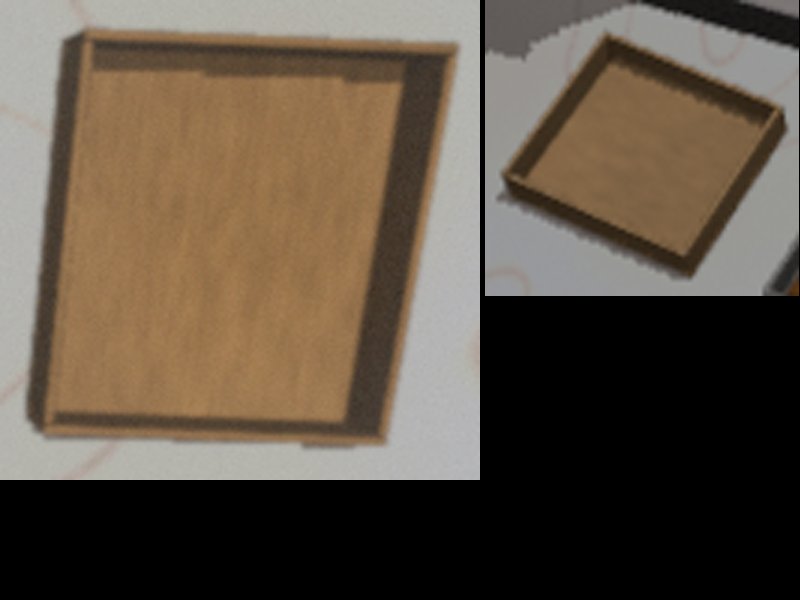

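The tray's outer rim corners are (82,31), (458,45), (386,442) and (42,435) in the wrist crop, and (606,36), (785,112), (690,265) and (503,178) in the scene crop.

```bash
python3 -m handwheel '[[0,0,0.1,0,0,0,1],[0,0,0.2,0,0,0,1],[0.004,0,0.3,0,0,0,1],[0.005,0,0.36,0,0,0,1],[0.005,0,0.405,0,0,0,1],[0.005,0,0.405,0,0,0,1],[0.005,0,0.405,0,0,0,1]]'; python3 where.py | sed -n '1p;3p'
python3 - <<'E'
from h import *
import pickle
P=lambda n:pickle.load(open(f"pics/{n}.pkl","rb"))
def k(L,s,ox,oy,cx,cy):return [((u-cx)/s+ox,(v-cy)/s+oy,*r) for u,v,*r in L]
for X,Y in((76,69),(69,76)):
  A=(P("c_wrist"),k([(82,31,X,Y,34),(458,45,X,-Y,34),(386,442,-X,-Y,34),(42,435,-X,Y,34)],3,355,55,0,0))
  S=(P("c_scene"),k([(606,36,-X,Y,34),(785,112,X,Y,34),(690,265,X,-Y,34),(503,178,-X,-Y,34)],3.7,125,170,485,0))
  for o in([A],[S],[A,S]):print("tray",*fit(o))
E
```

```text
time: 20.95
eef_pos: [0.4933, -0.02, 0.0487]
tcp_rot: [0.678, 0.735, 0.0, 0.001]
contact_force: [0.4, 0.4, 0.5]
opening: 1.001
finger_force: 0.0
yaw 1.6515 tilt [ 1.2e-03 -4.0e-04 -1.0e+00]
stand along -4.1 across -0.9 z 48.7
tray [ 0.62578878 -0.26427506  1.53930341] [-0.3 -0.5  0.3 -0.8  0.1  1.8 -0.1  0.5]
tray [ 0.62868444 -0.2557576   1.53557888] [ 0.3  0.   0.5 -0.2 -0.5 -0.5 -0.2  0.8]
tray [ 0.62577361 -0.26306257  1.54120069] [-0.4 -1.6  0.3 -2.1  0.3  0.7  0.1 -0.4 -1.7 -1.6 -1.5 -2.2 -2.2 -2.5
 -2.  -0.9]
tray [ 0.62611413 -0.26297669  1.48565706] [ -3.1   1.1   8.4   9.1   3.6  -1.6  -7.7 -10. ]
tray [ 0.62896386 -0.25521241  1.58107135] [ 2.3 -0.4 -1.  -4.3 -2.4  0.3  1.1  5.4]
tray [ 0.62772889 -0.25890299  1.53626667] [ -5.    0.6   8.1   1.2   9.   -7.9  -3.6 -10.    3.   -1.6  -1.4  -3.8
  -5.2  -0.1  -0.3   3.2]
```

```bash
python3 -m handwheel '[[0,0,0,0,0,0,-1],[0,0,0,0,0,0,-1],[0,0,0,0,0,0,-1],[0,0,0,0,0,0,-1],[0,0,0,0,0,0,-1]]' 40 && python3 -m handwheel '[[0,0,-0.02,0,0,0,-1],[0,0,-0.06,0,0,0,-1],[0,0,-0.12,0,0,0,-1],[0,0,-0.2,0,0,0,-1],[0,0,-0.26,0,0,0,-1],[0,0,-0.28,0,0,0,-1],[0,0,-0.28,0,0,0,-1],[0,0,-0.28,0,0,0,-1]]' 40; python3 where.py|head -1; python3 snap.py l scene
python3 - <<'E'
from blis import *
print(card(["l_scene"],(.491,-.016),1.656,z=.1735,v=1))
E
```

```text
time: 21.58
eef_pos: [0.4937, -0.0194, 0.0493]
tcp_rot: [0.677, 0.736, 0.0, 0.001]
contact_force: [-0.8, -0.4, 6.4]
opening: 0.762
finger_force: 45.0
time: 22.58
eef_pos: [0.4918, -0.0188, 0.1587]
tcp_rot: [0.677, 0.736, -0.001, -0.001]
contact_force: [0.5, -0.1, -1.1]
opening: 0.761
finger_force: 44.8
yaw 1.6531 tilt [-2.4e-03  6.0e-04 -1.0e+00]
scene [1.17  0.274 1.187] [-0.48 -0.19 -0.86] 510
l_scene 10 [ 0.48896717 -0.0092216 ]
(array([ 0.4916, -0.0158,  1.6485,  0.0221,  0.0202]), 0.38)
```

The card is held, but the fingertips reach about 10 mm below its underside, which would force a small drop in the tray. I'll set it back on the rails and regrip higher.

```bash
python3 -m handwheel '[[0,0,0.08,0,0,0,-1],[0,0,0.17,0,0,0,-1],[0,0,0.24,0,0,0,-1],[0,0,0.265,0,0,0,-1],[0,0,0.273,0,0,0,-1],[0,0,0.277,0,0,0,-1],[0,0,0.277,0,0,0,-1],[0,0,0.277,0,0,0,0.7],[0,0,0.277,0,0,0,1],[0,0,0.277,0,0,0,1]]' 40
python3 -m handwheel '[[0,0,-0.019,0,0,0,1],[0,0,-0.019,0,0,0,1],[0,0,-0.019,0,0,0,1],[0,0,-0.019,0,0,0,-1],[0,0,-0.019,0,0,0,-1],[0,0,-0.019,0,0,0,-1],[0,0,-0.019,0,0,0,-1],[0,0,-0.019,0,0,0,-1]]' 40
python3 -m handwheel '[[0,0,-0.01,0,0,0,-1],[0,0,-0.03,0,0,0,-1],[0,0,-0.07,0,0,0,-1],[0,0,-0.14,0,0,0,-1],[0,0,-0.21,0,0,0,-1],[0,0,-0.25,0,0,0,-1],[0,0,-0.25,0,0,0,-1],[0,0,-0.25,0,0,0,-1]]' 40; python3 where.py|head -1; python3 snap.py n scene
python3 - <<'E'
from blis import *
print(card(["n_scene"],(.491,-.016),1.656,z=.162,v=1))
E
```

```text
time: 23.88
eef_pos: [0.493, -0.019, 0.0495]
tcp_rot: [0.677, 0.736, 0.0, 0.0]
contact_force: [1.0, 0.0, -0.2]
opening: 0.998
finger_force: 0.0
time: 24.88
eef_pos: [0.493, -0.0191, 0.057]
tcp_rot: [0.677, 0.736, 0.0, 0.0]
contact_force: [0.5, 0.3, 4.0]
opening: 0.765
finger_force: 44.8
time: 25.88
eef_pos: [0.492, -0.0188, 0.1557]
tcp_rot: [0.677, 0.736, -0.0, -0.001]
contact_force: [-0.0, 0.6, -1.2]
opening: 0.76
finger_force: 44.6
yaw 1.6531 tilt [-1.8e-03  4.0e-04 -1.0e+00]
scene [1.17  0.274 1.187] [-0.48 -0.19 -0.86] 510
n_scene 9 [ 0.49082362 -0.00909249]
(array([ 0.4915, -0.0164,  1.6581,  0.022 ,  0.0199]), 0.08)
```

```bash
python3 -m handwheel '[[-0.02,0.01,0,0,0,0.001,-1],[-0.08,0.035,0,0,0,0.004,-1],[-0.16,0.07,0,0,0,0.009,-1],[-0.25,0.11,0,0,0,0.014,-1],[-0.34,0.15,0,0,0,0.019,-1],[-0.43,0.19,0,0,0,0.025,-1],[-0.52,0.235,0,0,0,0.031,-1],[-0.59,0.265,0,0,0,0.034,-1],[-0.625,0.28,0,0,0,0.036,-1],[-0.6335,0.2844,0,0,0,0.0363,-1],[-0.6335,0.2844,0,0,0,0.0363,-1],[-0.6335,0.2844,0,0,0,0.0363,-1]]' 40; python3 where.py|head -1; python3 snap.py o scene
python3 - <<'E'
from blis import *
print(card(["o_scene"],(.626,-.260),1.54,z=.16,v=1))
E
```

```text
time: 27.42
eef_pos: [0.6266, -0.2611, 0.1567]
tcp_rot: [0.718, 0.696, -0.0, -0.0]
contact_force: [-0.1, -0.6, -1.8]
opening: 0.76
finger_force: 44.6
yaw 1.54 tilt [-5.e-04  5.e-04 -1.e+00]
scene [1.17  0.274 1.187] [-0.48 -0.19 -0.86] 510
o_scene 12 [ 0.62435936 -0.23994049]
(array([ 0.6237, -0.2595,  1.5248,  0.0222,  0.0195]), 3.11)
```

```bash
python3 -m handwheel '[[0,0,0.06,0,0,0,-1],[0,0,0.14,0,0,0,-1],[0,0,0.22,0,0,0,-1],[0,0,0.29,0,0,0,-1],[0,0,0.33,0,0,0,-1],[0,0,0.345,0,0,0,-1],[0,0,0.345,0,0,0,-1],[0,0,0.345,0,0,0,-1]]' 40; for i in 1 2; do python3 where.py|sed -n 1,2p; break; done
python3 -m handwheel '[[0,0,0.0025,0,0,0,-1],[0,0,0.005,0,0,0,-1],[0,0,0.005,0,0,0,-1]]' 40
```

```text
time: 28.48
eef_pos: [0.6279, -0.2627, 0.0203]
tcp_rot: [0.718, 0.696, 0.0, 0.001]
contact_force: [0.2, 0.3, -1.4]
opening: 0.757
finger_force: 44.6
yaw 1.5392 tilt [ 0.0023 -0.0014 -1.    ]
sealer along -487.1 across 70.7 z 20.3
time: 28.85
eef_pos: [0.627, -0.2623, 0.0169]
tcp_rot: [0.718, 0.696, 0.0, 0.0]
contact_force: [-0.1, -0.3, -0.5]
opening: 0.759
finger_force: 45.0
```

```bash
python3 -m handwheel '[[0,0,0.0025,0,0,0,-1],[0,0,0.005,0,0,0,-1],[0,0,0.005,0,0,0,-1]]' 40
```

```text
time: 29.22
eef_pos: [0.6271, -0.2623, 0.0169]
tcp_rot: [0.718, 0.696, -0.0, -0.0]
contact_force: [-4.6, 2.6, 8.6]
opening: 0.762
finger_force: 51.1
```

The fingertips touch the tray floor with the card about 8 mm above it. I'll back off 1 mm, then open gently.

```bash
python3 -m handwheel '[[0,0,-0.004,0,0,0,-1],[0,0,-0.004,0,0,0,-1],[0,0,-0.004,0,0,0,0.56],[0,0,-0.004,0,0,0,0.6],[0,0,-0.004,0,0,0,0.7],[0,0,-0.004,0,0,0,0.8],[0,0,-0.004,0,0,0,0.8],[0,0,-0.004,0,0,0,0.8]]' 20
python3 -m handwheel '[[0,0,-0.03,0,0,0,0.8],[0,0,-0.08,0,0,0,0.8],[0,0,-0.2,0,0,0,0.8],[0,0,-0.35,0,0,0,0.8],[0,0,-0.5,0,0,0,0.8],[0,0,-0.6,0,0,0,0.8],[0,0,-0.6,0,0,0,0.8],[0,0,-0.6,0,0,0,0.8]]'; python3 snap.py p scene wrist
python3 - <<'E'
from blis import *
for N in(["p_scene"],["p_wrist"]): 
  for z in(.0135,.0215):
    try: print(N,card(N,(.626,-.262),1.54,z=z))
    except Exception as e: print(N,"none")
E
```

```text
time: 30.22
eef_pos: [0.6269, -0.2622, 0.0163]
tcp_rot: [0.718, 0.696, 0.0, 0.0]
contact_force: [-0.2, -0.7, -0.7]
opening: 0.904
finger_force: 0.0
time: 31.22
eef_pos: [0.6265, -0.2619, 0.2565]
tcp_rot: [0.718, 0.696, -0.0, -0.0]
contact_force: [-0.3, 0.1, -1.1]
opening: 0.899
finger_force: 0.0
scene [1.17  0.274 1.187] [-0.48 -0.19 -0.86] 510
wrist [ 0.628 -0.199  0.378] [-0.01 -0.26 -0.97] 369
p_scene 19 [ 0.62106569 -0.25231365]
['p_scene'] (array([ 0.625 , -0.2601,  1.537 ,  0.0227,  0.0204]), 4.06)
p_scene 17 [ 0.62434617 -0.2567019 ]
['p_scene'] (array([ 0.6286, -0.257 ,  1.5424,  0.022 ,  0.0202]), 3.23)
p_wrist 16 [ 0.62727149 -0.2615418 ]
['p_wrist'] (array([ 0.6273, -0.2616,  1.5383,  0.0219,  0.02  ]), 0.45)
p_wrist 16 [ 0.62729733 -0.26016392]
['p_wrist'] (array([ 0.6273, -0.2602,  1.5383,  0.0215,  0.0195]), 0.45)
```

The blister grid seen by the wrist camera (pitch 21.9/20.0 mm at floor height) shows the card flat on the tray floor, within 2 mm of the middle.

```bash
python3 -c "
from plant import ctrl
print(ctrl.sign_off())"
```

```text
the job is handed in; nothing more can be done
None
```

The job is handed in (no verdict came back): by my camera measurements the card lies flat and centred in the tray, let go about 7 mm above its floor because the fingertips bottomed out first, and the lifter lies along its mat about 3 mm from the middle.

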